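Aim the purge nozzle and open the gas valve

TASK

Set up the nitrogen purge for the open steel test cup: push the swinging boom round with a fingertip until its nozzle is centred over the cup, and only then push the lever of the shut-off valve beside the column round until the valve is fully open. Nothing is to be grasped; leave the cup and the capped vials standing where they are.

Things in the scene. Friction and masses are not known exactly. Their poses are not given: they have to be found in the camera images.
- purge_stand: fixed purge stand: flat aluminium foot plate (90 x 190 mm, 10 mm thick) with an upright steel column that carries the boom and, 100 mm to the column's right (stand's -y), a small steel quarter-turn valve on a riser, joined to the column by a thin pipe. Origin on the column's axis at worktop height; x points away from the robot at yaw 0, y to its left, z up
- boom_axis (a point): vertical axis about which the boom turns, at the boom's mid-height, 105 mm above the worktop. The hub round it is 32 mm across and its top is 120 mm above the worktop
- nozzle_tip (a point): lower tip of the nozzle, at the boom's end, 150 mm from boom_axis and 75 mm above the worktop. The boom is a straight level bar from the hub to the nozzle, 12 mm wide and 18 mm tall (96 to 114 mm above the worktop); its sides are free to push on anywhere between 20 and 135 mm from the axis. The nozzle's head at the end is 20 mm across
- boom_arm (a joint): turn of the boom, rad: 0 points along the stand's -x (to the robot), growing towards the stand's +y, i.e. clockwise from above; stops at -0.55 and 2.0. Stiff by friction: stays where it is left, needs about 1 N at 100 mm from the axis
- valve_lever (a joint): turn of the valve's lever, rad: 0 shut (lever across the pipe, pointing along the stand's -x), 1.57 fully open at its stop (lever in line with the pipe, pointing away from the column along the stand's -y); it turns counter-clockwise from above as it opens. Stays where it is left, needs about 2 N at 45 mm from its axis
- lever_axis (a point): vertical axis of the valve's lever, at the lever's mid-height, 97 mm above the worktop
- lever_tip (a point): free end of the lever, 64 mm from lever_axis. The lever's last 40 mm is a black grip 12 mm wide and 14 mm tall (90 to 104 mm above the worktop); the pipe and valve body below it reach up to 72 mm, the bonnet under the axis to 83 mm
- sample_cup: open steel test cup, 52 mm across, 37 mm tall, loose, empty; stands on the worktop on one of four places below the arc of the nozzle, which one varies; its centre lies within 6 mm of the nozzle's circle. Origin at the centre of its underside
- vial_0: capped glass sample vial with a black screw cap, 28 mm across, 60 mm tall, loose, stands on the worktop on the same arc as the cup; origin at the centre of its underside. A bystander
- vial_1: capped glass sample vial with a white screw cap, 28 mm across, 60 mm tall, loose, stands on the worktop on the same arc as the cup; origin at the centre of its underside. A bystander
- vial_3: capped glass sample vial with a black screw cap, 28 mm across, 60 mm tall, loose, stands on the worktop on the same arc as the cup; origin at the centre of its underside. A bystander
Mind the look-alikes: they are no part of the job. Of the things like the sample_cup, leave any that is brown, pink or yellow; of the rest the smaller one is meant.

How it is judged (in metres and radians):
On the way, in this order (a step that is already met when the one before it is completed fails the run):
1. the nozzle has been swung over the cup (horizontal distance between nozzle_tip and sample_cup below 0.012 m), for 0.2 s.
2. the valve has been opened fully (horizontal distance between nozzle_tip and sample_cup below 0.012 m and value of joint valve_lever above 1.42 rad), for 0.2 s.
At the end, for the whole second after the job is handed in: The nozzle is within 12 mm (horizontally) of the cup's centre, the valve's lever is within 0.15 rad of its open stop, and the cup and vials stand within 10 mm of where they stood (all of step 2 and angle between sample_cup's own z axis and vertical below 0.1 rad and distance of each of sample_cup, vial_0, vial_1, vial_3 from where it was at the start of the episode below 0.01 m); the robot touches nothing.
It fails at once if the cup or a vial was pushed, carried or lifted (over 10 mm) or tipped (distance of any of sample_cup, vial_0, vial_1, vial_3 from where it was at the start of the episode above 0.01 m or angle between any of sample_cup, vial_0, vial_1, vial_3's own z axis and vertical above 0.3 rad).
It fails at once if the valve was opened while the nozzle was not over the cup (value of joint valve_lever above 0.5 rad and horizontal distance between nozzle_tip and sample_cup above 0.02 m).
It also fails if it takes over 64 s, if anything falls off the work surface, if the arm or the gripper's body presses on something with over 40 N, if the wrist force passes 120 N, or if a joint passes its speed limit or range.

ROBOT

A 7-joint arm with a two-finger parallel gripper is mounted at the origin on a cart in front of the work surface, level with it; the furniture and walls round the work are solid. World frame = base frame: x ahead of the robot, y to its left, z up, the work surface at z = 0. Lengths are in mm, angles in rad, forces in N, time in s.
With the tool pointing down it reaches from about 400 to 925 mm from the base axis. Payload 4.1 kg.
Tool frame: the origin (TCP) lies midway between the tips of the shut fingers; the grasp point (between the pads) lies 19 mm behind it; y points along the fingers, z is the direction in which the jaws open and shut, and the axes are right-handed (so a half turn about y gives the same grasp; the last joint's range is limited). The gripper opens to 85 mm and grips with 20 to 120 N. Pads are 22 mm wide; open, the fingers measure 114 mm over their backs; the gripper's body (76 mm by 85 mm) begins 54 mm behind the grasp point. The pads swing forward as they close: fully open they stand 13 mm farther back than shut.
Start: joints at [1.053, 0.398, 0.045, 1.537, -0.019, 1.207, -0.051], TCP at [264.371, -593.845, 231.347] pointing down, gripper open.
Joint ranges: [-2.82, 2.82], [-0.49, 2.23], [-1.37, 1.46], [0, 2.46], [-1.36, 4.5], [0.23, 2], [-2.94, 2.94]. Speed limits (rad/s): [2.57, 2.57, 3.14, 3.14, 3.14, 3.14, 3.14].

INTERFACE

Orientations are given as [roll, pitch, yaw] about the fixed x, y, z axes, in that order (R = Rz(yaw) Ry(pitch) Rx(roll)).
In Python, from cell import bot gives the robot as it stands. The module is installed in compiled form; this text tells all that it offers.
- The arm moves only by the tool arm_command, never from a script. Its argument "commands" is a list of rows, each a list of 3 entries, a list of its own where there are three numbers: the opening, from 0 (shut) to 1 (fully open), then the shift along the tool's x, y, z in cm, then the turn about the tool's y in degrees. A call has 1 to 20 rows; each row shifts and turns the pose as measured when the row begins, along the tool's axes as they then stand; what a row does not reach is not made up. A row lasts 1/10 s, in which the tool goes at most 50 mm and 8.59 degrees, less where a joint would pass 70% of its speed; a pose out of reach is approached as far as the arm can. A call with a gripper value outside its range is refused whole. The fingers move at their own pace and stop on an object; "force" is the grip in N (left out, the last holds). Time passes only in rows, so rows that do not move let the fingers close. It gives the time, the measured TCP pose, the force and the opening at its end, in the units of the state.
- bot.get_state(): the state, without advancing time (a new reading comes with each control period).
- bot.capture(name): name is "scene" or "top"; returns (picture, depth): 420x560x3 uint8, red, green, blue; 420x560 float32, mm along the optical axis (not along the pixel's ray), 0 where there is no reading.
- bot.calibration(name): a dict with "fx", "fy", "cx", "cy" (pixels), "D" ([k1, k2, p1, p2, k3] as OpenCV has them; the pictures are not rectified), "origin" and "orientation" of the camera in the world. Camera axes: x right, y up, looking along -z (the intrinsics and any distortion apply to the point x, -y, -z); pixel columns grow to the right and rows downward; lengths in mm; the calibration is good to about 2 mm. A picture is of the moment at which its call begins. calibration takes no time and is no camera call.
- bot.finish_job(): hands the job in, once; it reports no verdict.
The state is a dict: "time_s": time; "qpos": joint angles; "joint_vel": joint speeds; "joint_efforts": joint torques, N m; "ee_pos": TCP position; "tcp_rot": TCP orientation; "force": force on the tool from outside, world axes, zero at the start; "torque": the same for the moment, N m; "width": finger opening in mm.
Only numpy, scipy, OpenCV 4.12 (cv2) and the standard library are available. Lean on these libraries where they do the work, as an engineer would, in place of code of your own. Each camera call takes 0.05 s, during which the arm holds its last target. There are 200 camera calls.

## Working session

There is one attempt and no reset: what is moved stays moved. The work goes in short steps, Python scripts to look and compute and a tool call to move; the robot and the scene stay as the last step left them, time stands still between calls to the robot, and variables do not carry over. Pictures are saved under pics/ and viewed, about 8 in all and at most 12, crops included, and the job is handed in when it is done.

Besides the shell and the picture viewer there is one more tool, called after "Emit:" by a JSON object that holds its "api" and its "payload". arm_command: Moves the arm, as the interface text tells. Its arguments: {"type":"object","properties":{"commands":{"type":"array"},"force":{"type":"number"}},"required":["commands"]}

```bash
mkdir -p pics; cat > h.py <<'E'
import numpy as np, cv2
from cell import bot
from scipy.spatial.transform import Rotation as R
def rot(o):
    o=np.array(o,float)
    return o if o.shape==(3,3) else (R.from_euler('xyz',o).as_matrix() if o.size==3 else R.from_quat(o).as_matrix())
def ray(c,uv):
    K=np.array([[c['fx'],0,c['cx']],[0,c['fy'],c['cy']],[0,0,1.]])
    p=cv2.undistortPoints(np.array(uv,float).reshape(-1,1,2),K,np.array(c['D'],float)).reshape(-1,2)
    d=np.c_[p[:,0],-p[:,1],-np.ones(len(p))]
    return d@rot(c['orientation']).T
def onplane(c,uv,z):
    d=ray(c,uv);o=np.array(c['origin'],float)
    return o+d*((z-o[2])/d[:,2])[:,None]
def cloud(c,dep):
    h,w=dep.shape;v,u=np.mgrid[:h,:w]
    return (np.array(c['origin'])+ray(c,np.stack([u,v],-1).reshape(-1,2))*dep.reshape(-1,1)).reshape(h,w,3)
E
python3 - <<'E'
from h import *
for n in ['scene','top']:
    im,d=bot.capture(n);cv2.imwrite(f'pics/{n}0.png',im[:,:,::-1]);np.save(n+'.npy',d)
    print(n,bot.calibration(n))
print(bot.get_state())
E
```

```text
scene {'fx': 477.53387510830845, 'fy': 477.53387510830845, 'cx': 271.56629240538956, 'cy': 213.0123429170084, 'D': array([-0.04804811,  0.        ,  0.        ,  0.        ,  0.        ]), 'origin': array([123.13836581, 453.96758807, 678.46098233]), 'orientation': array([ 0.85303001,  0.01689887, -2.57361052])}
top {'fx': 529.7623499894071, 'fy': 529.7623499894071, 'cx': 266.54111623002, 'cy': 209.1825343921225, 'D': array([-0.00861082,  0.        ,  0.        ,  0.        ,  0.        ]), 'origin': array([ 324.34388257,  -94.11547948, 1044.53537459]), 'orientation': array([ 0.16174161, -0.00845914, -1.59619845])}
{'time_s': 0.1, 'qpos': array([ 1.05299137,  0.39911579,  0.04504827,  1.53776046, -0.01869062,
        1.20691236, -0.05068893]), 'joint_vel': array([ 8.22778970e-04, -3.03202520e-03, -1.05195049e-04, -4.01567397e-03,
        6.86005670e-04, -8.21076656e-04,  4.15976692e-05]), 'joint_efforts': array([ 3.03469642e-03, -4.76267552e+01,  1.36975039e+00, -2.54953158e+01,
        1.19289901e-02,  5.09754129e-03,  1.36821890e-05]), 'ee_pos': array([ 264.11335893, -593.29171941,  230.36617732]), 'tcp_rot': array([-1.57256572e+00, -1.35898410e-04, -2.72267226e+00]), 'force': array([ 0.24218178,  0.20067214, -0.46674273]), 'torque': array([ 0.02483955, -0.03059617, -0.05231406]), 'width': 85.1134703172857}
```

View pics/top0.png

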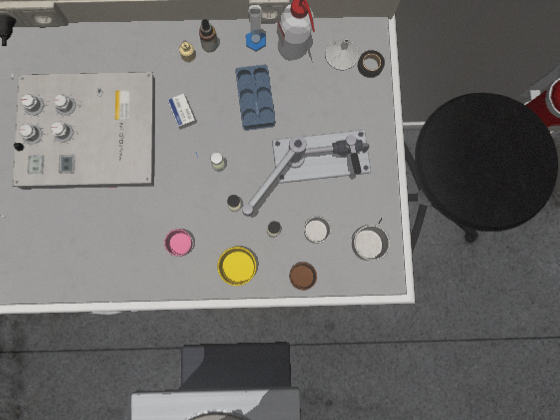

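View pics/scene0.png

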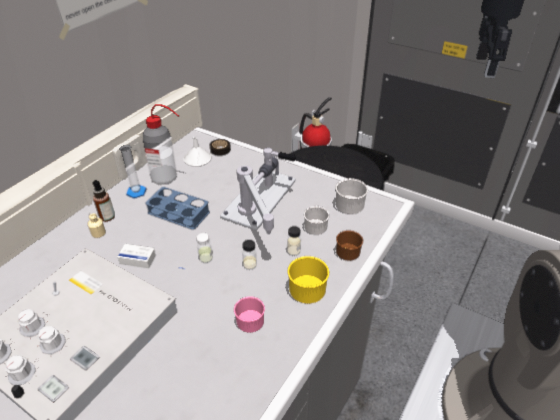

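The top view shows the hub at (298,146), nozzle head at (248,211), lever from (351,145) to (357,170), and the small steel cup at (316,231). A larger steel look-alike is at (369,243), and the vials are at (218,161), (234,203) and (274,229). The scene view agrees.

```bash
python3 - <<'E'
from h import *
c=bot.calibration('top'); im=cv2.imread('pics/top0.png'); d=np.load('top.npy')
P=cloud(c,d)
def rep(n,u,v): 
    print(n,(u,v),P[v,u].round(0))
for n,u,v in [('hub',298,146),('noz',248,211),('cupin',316,231),('tip',357,170),('lev',352,145),('table',330,200),('vial',234,203)]: rep(n,u,v)
# height based segmentation
def seg(name,u0,u1,v0,v1,zl,zh):
    m=np.zeros(d.shape,np.uint8); s=P[v0:v1,u0:u1,2]; m[v0:v1,u0:u1]=((s>zl)&(s<zh))
    n,l,st,ce=cv2.connectedComponentsWithStats(m)
    for i in range(1,n):
        if st[i,4]>12:
            q=P[l==i]; (x,y),r=cv2.minEnclosingCircle(q[:,:2].astype(np.float32))
            print(name,st[i,4],'mean',q.mean(0).round(1),'circ',round(x,1),round(y,1),round(r,1))
seg('cup',298,334,212,250,22,50)
seg('vials',200,290,150,245,48,72)
seg('boom',235,315,130,222,90,135)
seg('lever',340,372,130,180,86,112)
seg('foot',265,375,125,190,5,16)
big=cv2.resize(im[120:260,200:400],None,fx=4,fy=4,interpolation=cv2.INTER_CUBIC);cv2.imwrite('pics/crop1.png',big)
E
```

```text
hub (298, 146) [ 590. -166.  117.]
noz (248, 211) [473. -73. 116.]
cupin (316, 231) [ 448. -204.    3.]
tip (357, 170) [ 546. -273.  102.]
lev (352, 145) [ 594. -267.  101.]
table (330, 200) [ 510. -235.    2.]
vial (234, 203) [499. -45.  57.]
cup 152 mean [ 451.3 -206.5   34.4] circ 447.3 -202.5 26.0
vials 122 mean [585.5 -12.9  58.5] circ 586.3 -12.4 11.6
vials 121 mean [502.3 -43.7  58.7] circ 503.1 -43.7 11.6
vials 122 mean [ 450.  -118.8   58.9] circ 450.6 -118.6 11.7
boom 878 mean [ 543.2 -125.3  113.4] circ 538.7 -119.7 88.2
lever 296 mean [ 578.  -267.8  102.1] circ 576.8 -269.8 37.0
foot 13 mean [ 665.6 -114.5    8.9] circ 665.9 -115.6 7.2
foot 589 mean [ 634.6 -243.3   10. ] circ 632.9 -248.8 64.5
foot 324 mean [ 614.5 -137.4   10. ] circ 608.7 -143.4 34.0
foot 1508 mean [ 575.1 -213.3   10. ] circ 569.0 -205.9 79.1
foot 218 mean [ 584.9 -305.5   10.1] circ 585.7 -306.9 24.5
```

View pics/crop1.png

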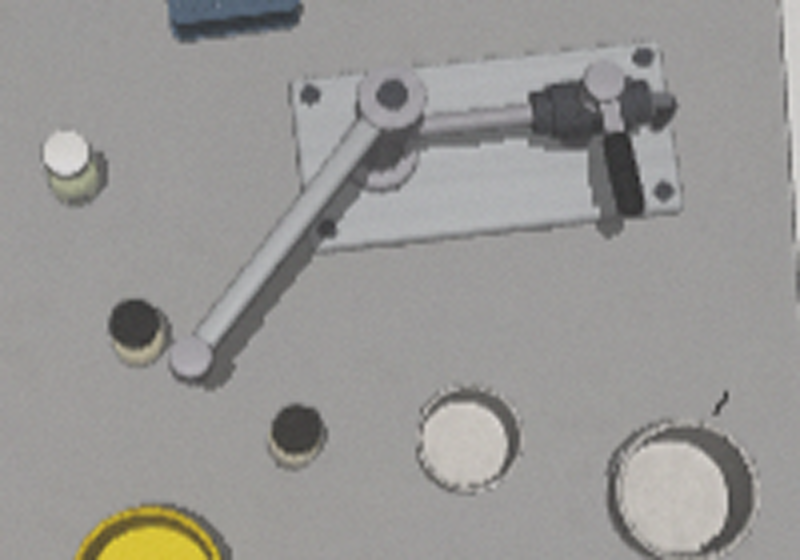

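```bash
python3 - <<'E'
from h import *
c=bot.calibration('top')
def p(u,v,z): return onplane(c,[[200+u/4-.375,120+v/4-.375]],z)[0][:2]
hub=p(392,96,120);noz=p(191,358,116);ax=p(606,80,106);tip=p(632,214,104);cup=np.array([447.3,-202.5]);cup2=p(469,438,37)
e=p(683,210,10)-p(325,250,10); e2=p(660,42,10)-p(292,84,10)
print('hub',hub,'noz',noz,np.hypot(*(noz-hub)),'ax',ax,'tip',tip,np.hypot(*(tip-ax)),'cup',cup,cup2)
for n,a in [('hub-ax',ax-hub),('e',e),('e2',e2)]: print(n,a,np.hypot(*a),'yaw',np.arctan2(a[0],-a[1]))
for n,a in [('noz',noz-hub),('cup',cup-hub),('lever',tip-ax)]: print(n,np.hypot(*a),'worldang from -x toward +y',np.arctan2(a[1],-a[0]))
r=bot.get_state()['tcp_rot'];print(rot(r).round(3))
E
```

```text
hub [ 593.53086304 -164.9358879 ] noz [476.52805274 -71.79813465] 149.5469782363631 ax [ 602.97493869 -264.62974089] tip [ 540.13346043 -273.60739794] 63.47952202250629 cup [ 447.3 -202.5] [ 447.43531672 -202.29549359]
hub-ax [  9.44407565 -99.69385299] 100.14017619702341 yaw 0.09444891919527683
e [  16.27082281 -180.1324623 ] 180.8658166921775 yaw 0.09008252568157052
e2 [  17.85316863 -187.56820021] 188.4159371219311 yaw 0.09489639081463284
noz 149.5469782363631 worldang from -x toward +y 0.6723155504649856
cup 150.9785674319648 worldang from -x toward +y -0.25144550595307524
lever 63.47952202250629 worldang from -x toward +y -0.1419017800514595
[[-0.914 -0.001  0.407]
 [-0.407  0.002 -0.914]
 [ 0.    -1.    -0.002]]
```

Emit:
{"api": "arm_command", "payload": {"commands": [[0, [-1.4, 0, -1.1], 0], [0, [-2.8, 0, -2.2], 0], [0, [-2.8, 0, -2.2], 0], [0, [-2.8, 0, -2.2], 0], [0, [-2.8, 0, -2.2], 0], [0, [-2.8, 0, -2.2], 0], [0, [-2.8, 0, -2.2], 0], [0, [-2.8, 0, -2.2], 0], [0, [-2.8, 0, -2.2], 0], [0, [-2.8, 0, -2.2], 0], [0, [-2.8, 0, -2.2], 0], [0, [-2.8, 0, -2.2], 0], [0, [-2.8, 0, -2.2], 0], [0, [-2.8, 0, -2.2], 0], [0, [-2.8, 0, -2.2], 0], [0, [-2.8, 0, -2.2], 0], [0, [-1.4, 0, -1.1], 0], [0, [0, 0, 0], 0]], "force": 20}}

```text
time_s: 1.9
ee_pos: [532.6, -40.8, 227.0]
tcp_rot: [-1.587, -0.004, -2.705]
force: [0.3, 0.3, -0.5]
width: -0.3
```

Emit:
{"api": "arm_command", "payload": {"commands": [[0, [0, 2.0, 0.3], 0], [0, [0.3, 3.0, 0.6], 0], [0, [0.3, 3.0, 0.6], 0], [0, [0.3, 3.0, 0.6], 0], [0, [0.2, 2.4, 0.4], 0], [0, [0, 0.4, 0], 0], [0, [0, 0, 0], 0]]}}

```text
time_s: 2.6
ee_pos: [526.1, -70.0, 85.5]
tcp_rot: [-1.583, -0.007, -2.706]
force: [0.0, 0.3, 0.2]
width: 0.1
```

```bash
cat > plan.py <<'E'
import sys
from h import *
hub=np.array([593.5,-164.9])
def plan(pts,step,z=90):
    s=bot.get_state();M=rot(s['tcp_rot']);p=np.array(s['ee_pos']);print('at',p.round(1),s['tcp_rot'].round(3),s['force'].round(1))
    for q in pts:
        q=np.array([*q,z]);v=M.T@(q-p);print(q.round(0),'cm',(v/10).round(2),'len',round(np.linalg.norm(v)));p=q
def bpt(th,M,r=95):
    b=np.array([-np.cos(th),np.sin(th)]);n=np.array([np.sin(th),np.cos(th)])
    h=11*abs(n@M[:2,0])+14.5*abs(n@M[:2,2]);return hub+r*b+n*(6+h)
E
python3 - <<'E'
from plan import *
M=rot(bot.get_state()['tcp_rot'])
plan([bpt(t,M) for t in [.67,.5,.35,.2,.05,-.1,-.18,-.25]],0)
E
```

```text
at [526.1 -70.   85.5] [-1.583 -0.007 -2.706] [0.  0.3 0.2]
[533. -88.  90.] cm [ 0.16 -0.47  1.95] len 20
[521. -99.  90.] cm [1.48 0.01 0.45] len 16
[ 512. -110.   90.] cm [1.27 0.   0.62] len 14
[ 505. -122.   90.] cm [ 1.19 -0.    0.83] len 15
[ 500. -136.   90.] cm [ 1.08 -0.    1.03] len 15
[ 497. -151.   90.] cm [ 0.92 -0.01  1.22] len 15
[ 496. -159.   90.] cm [ 0.41 -0.01  0.72] len 8
[ 496. -167.   90.] cm [ 0.31 -0.01  0.67] len 7
```

Emit:
{"api": "arm_command", "payload": {"commands": [[0, [0.1, -0.1, 0.7], 0], [0, [0.1, -0.1, 0.7], 0], [0, [0, 0, 0.6], 0], [0, [0.7, 0, 0.2], 0], [0, [0.8, 0, 0.3], 0], [0, [0.6, 0, 0.3], 0], [0, [0.6, 0, 0.3], 0], [0, [0.6, 0, 0.4], 0], [0, [0.6, 0, 0.4], 0], [0, [0.5, 0, 0.5], 0], [0, [0.5, 0, 0.5], 0], [0, [0.4, 0, 0.6], 0], [0, [0.4, 0, 0.5], 0], [0, [0, 0, 0], 0]]}}

```text
time_s: 4.0
ee_pos: [499.7, -155.7, 92.9]
tcp_rot: [-1.578, 0.003, -2.706]
force: [0.2, 0.9, 0.5]
width: -0.1
```

```bash
python3 - <<'E'
from plan import *
im,d=bot.capture('top')
cv2.imwrite('pics/crop2.png',cv2.resize(im[120:260,200:400,::-1],None,fx=4,fy=4,interpolation=cv2.INTER_CUBIC))
M=rot(bot.get_state()['tcp_rot']);plan([bpt(t,M) for t in [-.1,-.18,-.25]],0)
E
```

```text
at [ 499.7 -155.3   92.8] [-1.578  0.003 -2.706] [ 0.3 -1.4 -0. ]
[ 497. -151.   90.] cm [ 0.1   0.29 -0.5 ] len 6
[ 496. -159.   90.] cm [ 0.41 -0.01  0.72] len 8
[ 496. -167.   90.] cm [ 0.31 -0.01  0.67] len 7
```

View pics/crop2.png

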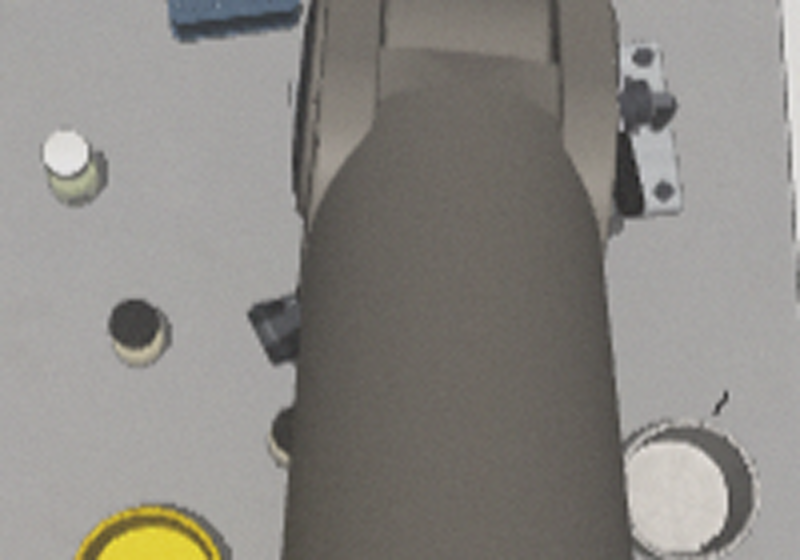

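The arm hides the boom from the top camera. I'll push a little more, stay slightly short, then check the scene camera.

Emit:
{"api": "arm_command", "payload": {"commands": [[0, [0.1, 0.1, 0.4], 0], [0, [0.1, 0.1, 0.4], 0], [0, [0, 0, 0], 0]]}}

```text
time_s: 4.35
ee_pos: [500.8, -163.4, 90.4]
tcp_rot: [-1.579, 0.002, -2.705]
force: [0.5, 0.1, 0.2]
width: -0.0
```

```bash
python3 - <<'E'
from plan import *
im,d=bot.capture('scene')
cv2.imwrite('pics/crop3.png',cv2.resize(im[130:290,180:400,::-1],None,fx=3.5,fy=3.5,interpolation=cv2.INTER_CUBIC))
M=rot(bot.get_state()['tcp_rot']);plan([bpt(t,M) for t in [-.18,-.25]],0)
E
```

```text
at [ 500.7 -163.3   90.3] [-1.579e+00  2.000e-03 -2.705e+00] [-0.1  0.6 -0.2]
[ 496. -159.   90.] cm [ 0.27  0.04 -0.55] len 6
[ 496. -167.   90.] cm [ 0.31 -0.01  0.67] len 7
```

View pics/crop3.png

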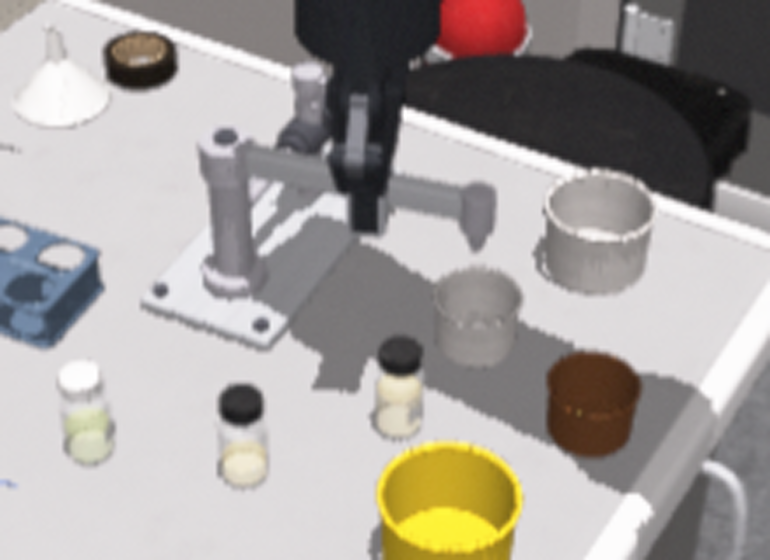

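The scene crop shows the nozzle tip at about (477,247) and the cup rim centred at about (478,296). Casting both, and retreating sideways for a confirming top view.

```bash
python3 - <<'E'
from plan import *
c=bot.calibration('scene')
q=lambda u,v,z:onplane(c,[[180+u/3.5-.36,130+v/3.5-.36]],z)[0][:2]
for n,a in [('tip',q(477,247,75)),('head',q(479,188,116)),('cup',q(478,296,37))]:
    print(n,a.round(1),'ang',np.arctan2(a[1]-hub[1],-(a[0]-hub[0])).round(3), np.hypot(*(a-hub)).round(1))
E
```

```text
tip [ 449.4 -201.5] ang -0.249 148.7
head [ 450.6 -202.3] ang -0.256 147.7
cup [ 448.1 -203.8] ang -0.262 150.5
```

Emit:
{"api": "arm_command", "payload": {"commands": [[0, [0, 0, -1.5], 0], [0, [0, 0, -3], 0], [0, [0, -3, -3], 0], [0, [0, -4, -4], 0], [0, [0, -4, -4], 0], [0, [0, 0, -4.5], 0], [0, [0, 0, -4.5], 0], [0, [0, 0, 0], 0]]}}

```text
time_s: 5.2
ee_pos: [394.5, 60.7, 195.3]
tcp_rot: [-1.579, 0.0, -2.703]
force: [-0.8, -0.7, 0.2]
width: 0.3
```

```bash
python3 - <<'E'
from plan import *
im,d=bot.capture('top')
cv2.imwrite('pics/crop4.png',cv2.resize(im[120:260,200:400,::-1],None,fx=4,fy=4,interpolation=cv2.INTER_CUBIC))
E
```

```text
(no output)
```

View pics/crop4.png

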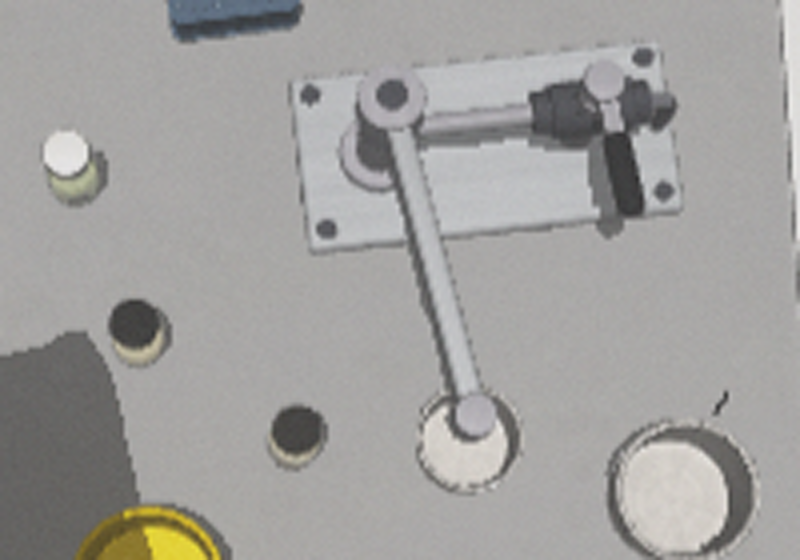

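Both views put the nozzle close to the cup centre. Numeric check and lever plan next.

```bash
cat >> plan.py <<'E'
ax=np.array([603.,-264.6])
def lpt(ph,M,r=48,g=0):
    b=np.array([-np.cos(ph),np.sin(ph)]);n=np.array([np.sin(ph),np.cos(ph)])
    h=11*abs(n@M[:2,0])+14.5*abs(n@M[:2,2]);return ax+r*b+n*(6+h+g)
E
python3 - <<'E'
from plan import *
c=bot.calibration('top');a=onplane(c,[[200+475/4-.375,120+413/4-.375]],116)[0][:2];cup=np.array([447.4,-202.4])
print('noz',a,'ext150',hub+150*(a-hub)/np.hypot(*(a-hub)),'cup',cup)
M=rot(bot.get_state()['tcp_rot']);g=lpt(-.14,M,52,14)
plan([g],0,z=180);print()
plan([g]+[lpt(p,M) for p in [-.14,-.4,-.7,-1,-1.3,-1.5,-1.665]],0,z=88)
E
```

```text
noz [ 448.85279302 -196.92329304] ext150 [ 447.0461442  -197.32326512] cup [ 447.4 -202.4]
at [395.3  58.2 195.1] [-1.578 -0.    -2.705] [-0.  -0.2 -1.2]
[ 546. -235.  180.] cm [-1.3   1.27 32.97] len 330

at [395.3  58.2 195.1] [-1.578 -0.    -2.705] [-0.  -0.2 -1.2]
[ 546. -235.   88.] cm [-1.3  10.47 33.04] len 347
[ 552. -248.   88.] cm [ 0.03 -0.01  1.46] len 15
[ 551. -264.   88.] cm [ 0.8  -0.01  1.35] len 16
[ 552. -278.   88.] cm [ 0.51 -0.01  1.31] len 14
[ 557. -292.   88.] cm [ 0.12 -0.01  1.48] len 15
[ 567. -304.   88.] cm [-0.42 -0.01  1.58] len 16
[ 577. -311.   88.] cm [-0.61 -0.01  0.99] len 12
[ 586. -314.   88.] cm [-0.7  -0.01  0.71] len 10
```

The nozzle is 3–5 mm from the cup centre, well within 12 mm. Now for the lever.

Emit:
{"api": "arm_command", "payload": {"commands": [[0, [0, 0, 1.5], 0], [0, [-0.1, 0, 3], 0], [0, [-0.1, 0, 4], 0], [0, [-0.2, 0, 4], 0], [0, [-0.2, 0, 4], 0], [0, [-0.2, 0, 4], 0], [0, [-0.2, 0, 4], 0], [0, [-0.2, 0, 4], 0], [0, [0, 0, 1.5], 0], [0, [0, 0, 0], 0], [0, [0, 0, 0], 0]]}}

```text
time_s: 6.35
ee_pos: [531.6, -224.8, 187.6]
tcp_rot: [-1.576, -0.012, -2.709]
force: [-0.5, 1.0, 0.4]
width: -0.0
```

```bash
python3 - <<'E'
from plan import *
M=rot(bot.get_state()['tcp_rot'])
plan([lpt(-.14,M,52,14)],0,z=88)
E
```

```text
at [ 531.6 -224.8  187.6] [-1.576 -0.012 -2.709] [-0.5  1.   0.4]
[ 546. -235.   88.] cm [-1.02  9.94  1.61] len 101
```

Emit:
{"api": "arm_command", "payload": {"commands": [[0, [-0.5, 0, 0.8], 0], [0, [-0.5, 1, 0.8], 0], [0, [0, 2.2, 0], 0], [0, [0, 2.2, 0], 0], [0, [0, 2.2, 0], 0], [0, [0, 1.5, 0], 0], [0, [0, 0, 0], 0]]}}

```text
time_s: 7.05
ee_pos: [549.3, -227.4, 91.9]
tcp_rot: [-1.578, -0.009, -2.696]
force: [0.0, 0.5, 0.0]
width: -0.1
```

```bash
python3 - <<'E'
from plan import *
M=rot(bot.get_state()['tcp_rot'])
plan([lpt(p,M) for p in [-.14,-.4,-.7,-1,-1.3,-1.5,-1.665]],0,z=88)
E
```

```text
at [ 549.3 -227.4   91.9] [-1.578 -0.009 -2.696] [0.  0.5 0. ]
[ 552. -248.   88.] cm [0.63 0.38 2.03] len 22
[ 551. -264.   88.] cm [ 0.82 -0.    1.34] len 16
[ 552. -278.   88.] cm [ 0.52 -0.    1.32] len 14
[ 557. -292.   88.] cm [ 0.13 -0.01  1.48] len 15
[ 567. -304.   88.] cm [-0.4  -0.01  1.58] len 16
[ 577. -311.   88.] cm [-0.6  -0.01  1.  ] len 12
[ 586. -314.   88.] cm [-0.69 -0.01  0.72] len 10
```

Emit:
{"api": "arm_command", "payload": {"commands": [[0, [0.3, 0.1, 0.7], 0], [0, [0.3, 0.1, 0.7], 0], [0, [0, 0.1, 0.6], 0], [0, [0.4, 0, 0.7], 0], [0, [0.4, 0, 0.7], 0], [0, [0.3, 0, 0.7], 0], [0, [0.2, 0, 0.7], 0], [0, [0.1, 0, 0.7], 0], [0, [0, 0, 0.7], 0], [0, [0, 0, 0], 0]]}}

```text
time_s: 8.05
ee_pos: [561.1, -293.9, 90.8]
tcp_rot: [-1.58, -0.005, -2.693]
force: [0.2, -0.4, 0.1]
width: 0.2
```

```bash
python3 - <<'E'
from plan import *
M=rot(bot.get_state()['tcp_rot'])
plan([lpt(p,M) for p in [-1,-1.3,-1.5,-1.665]],0,z=88)
E
```

```text
at [ 561.1 -293.9   90.8] [-1.58  -0.005 -2.693] [ 0.2 -0.4  0.1]
[ 557. -292.   88.] cm [ 0.31  0.29 -0.36] len 6
[ 567. -304.   88.] cm [-0.4  -0.02  1.58] len 16
[ 577. -311.   88.] cm [-0.6  -0.01  1.  ] len 12
[ 586. -314.   88.] cm [-0.69 -0.01  0.72] len 10
```

Emit:
{"api": "arm_command", "payload": {"commands": [[0, [0, 0.2, 0.6], 0], [0, [-0.1, 0.1, 0.6], 0], [0, [-0.3, 0, 0.5], 0], [0, [-0.3, 0, 0.5], 0], [0, [-0.4, 0, 0.4], 0], [0, [0, 0, 0], 0]]}}

```text
time_s: 8.65
ee_pos: [582.8, -315.9, 86.8]
tcp_rot: [-1.579, -0.008, -2.694]
force: [-0.4, 1.2, 0.2]
width: -0.1
```

```bash
python3 - <<'E'
from plan import *
M=rot(bot.get_state()['tcp_rot'])
plan([lpt(p,M) for p in [-1.5,-1.665]],0,z=88)
E
```

```text
at [ 582.8 -315.9   86.8] [-1.579 -0.008 -2.694] [-0.4  1.2  0.2]
[ 577. -311.   88.] cm [ 0.32 -0.11 -0.71] len 8
[ 586. -314.   88.] cm [-0.69 -0.01  0.72] len 10
```

Emit:
{"api": "arm_command", "payload": {"commands": [[0, [-0.2, 0, 0.1], 0], [0, [-0.3, 0, 0.1], 0], [0, [0, 0, 0], 0]]}}

```text
time_s: 8.95
ee_pos: [588.3, -316.8, 86.8]
tcp_rot: [-1.578, -0.009, -2.695]
force: [0.4, 0.2, -0.1]
width: -0.1
```

Emit:
{"api": "arm_command", "payload": {"commands": [[0, [-0.3, 0, 0.1], 0], [0, [0, 0, 0], 0]]}}

```text
time_s: 9.15
ee_pos: [591.0, -317.0, 86.8]
tcp_rot: [-1.577, -0.01, -2.695]
force: [0.1, 1.0, 0.4]
width: 0.0
```

Emit:
{"api": "arm_command", "payload": {"commands": [[0, [-0.3, 0, 0.15], 0], [0, [-0.1, 0, 0], 0]]}}

```text
time_s: 9.35
ee_pos: [591.2, -317.1, 86.6]
tcp_rot: [-1.582, -0.018, -2.696]
force: [-3.3, 0.7, 2.7]
width: -0.5
```

```bash
python3 - <<'E'
from plan import *
print(bot.get_state()['force'])
im,d=bot.capture('scene')
cv2.imwrite('pics/crop5.png',cv2.resize(im[110:270,220:400,::-1],None,fx=3.5,fy=3.5,interpolation=cv2.INTER_CUBIC))
E
```

```text
[-3.25640425  0.69059427  2.73911531]
```

View pics/crop5.png

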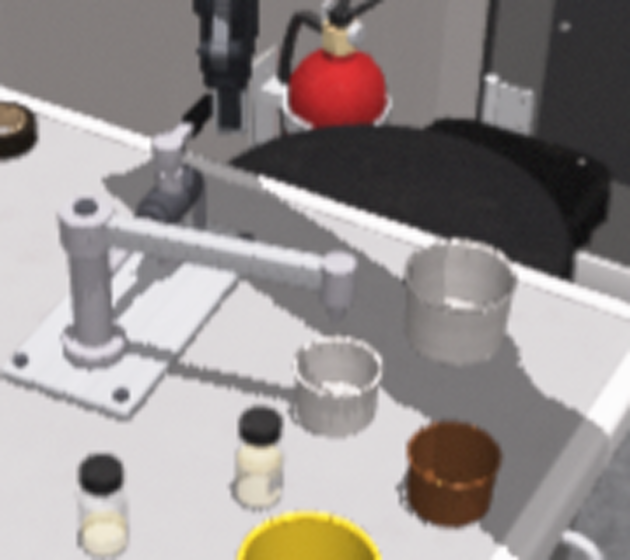

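The TCP has stalled at x=591 with force rising, so the lever looks to be on its stop. The picture shows the grip at (198,112) in line with the pipe. I'll press once more, then back off.

Emit:
{"api": "arm_command", "payload": {"commands": [[0, [-0.4, 0, 0.2], 0], [0, [-0.4, 0, 0.2], 0], [0, [0.5, 0, -0.2], 0], [0, [2, 0, -0.9], 0], [0, [2, 0, -0.9], 0], [0, [1, -3, 0], 0], [0, [0, -4, 0], 0], [0, [2, -4, 2], 0], [0, [3, 0, 3], 0], [0, [3, 0, 3], 0], [0, [3, 0, 3], 0], [0, [3, 0, 3], 0], [0, [3, 0, 3], 0], [0, [0, 0, 0], 0]]}}

```text
time_s: 10.8
ee_pos: [469.2, -557.7, 208.6]
tcp_rot: [-1.564, -0.007, -2.685]
force: [-0.3, -0.9, -1.0]
width: -0.1
```

```bash
python3 - <<'E'
from plan import *
im,d=bot.capture('top')
cv2.imwrite('pics/crop6.png',cv2.resize(im[120:260,200:400,::-1],None,fx=4,fy=4,interpolation=cv2.INTER_CUBIC))
E
```

```text
(no output)
```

View pics/crop6.png

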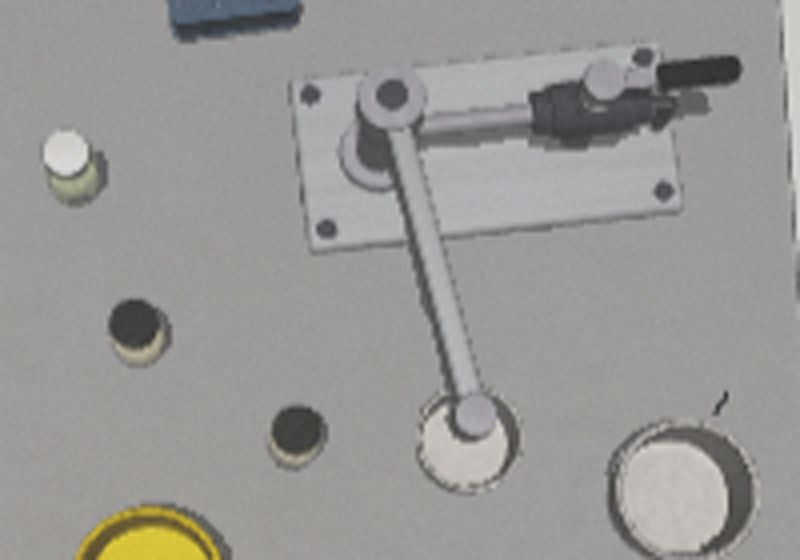

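The lever runs from (606,80) to (740,67), parallel to the foot plate edge. The nozzle head is still at (475,413), and the cup and vials are unmoved. Handing in.

```bash
python3 -c "
from cell import bot
print(bot.finish_job(),bot.get_state()['time_s'])"
```

```text
the job is handed in; nothing more can be done
the job is handed in; nothing more can be done
```

I swung the boom over the small steel cup with the shut fingertips. Then I pushed the valve lever round to its open stop, backed the arm clear and handed the job in at about 11 s. No verdict was reported.

- **Nozzle:** it is about 5 mm from the cup's centre by the top camera, and was about 2.5 mm by the scene camera before the lever push. The two views disagree by a few mm, but both are inside the 12 mm limit. I made no further correction.
- **Valve:** the arm stalled against the lever's stop. In the last top picture the lever is parallel to the foot plate's edge to about 0.02 rad.
- **Cup and vials:** they look unmoved in the last top picture. The arm was well clear, at a height of 209 mm, and touching nothing.

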